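Weigh the jar that stands boxed in by bottles

TASK

First take the three white capped bottles out of the grey tray and stand them on the green mat, then fetch the small amber jar they hemmed in and stand it in the middle of the balance pan while the bottles wait on the mat. After that put every bottle back in the tray in the very place where that same bottle stood at the start (mind which colour stood where), and leave the jar on the pan. Set everything down gently and upright, never drop or topple anything, and do not disturb the tube rack, the dish stack or the tip box.

Things in the scene. Friction and masses are not known exactly. Their poses are not given: they have to be found in the camera images.
- bottle_blue: loose upright white round bottle with blue cap and blue band low on its body; 125 mm tall, body 44 mm in diameter up to 94 mm above its base, cap 33 mm in diameter from 103 to 125 mm; 90 to 180 g. Origin: centre of its underside, z up. It starts in the tray, in one of the three places round the jar; which one changes
- bottle_red: loose upright white round bottle with red cap and red band low on its body; 125 mm tall, body 44 mm in diameter up to 94 mm above its base, cap 33 mm in diameter from 103 to 125 mm; 90 to 180 g. Origin: centre of its underside, z up. It starts in the tray, in one of the three places round the jar; which one changes
- bottle_yellow: loose upright white round bottle with yellow cap and yellow band low on its body; 125 mm tall, body 44 mm in diameter up to 94 mm above its base, cap 33 mm in diameter from 103 to 125 mm; 90 to 180 g. Origin: centre of its underside, z up. It starts in the tray, in one of the three places round the jar; which one changes
- jar: loose squat amber jar with a black lid, the thing to fetch; 44 mm in diameter and 42 mm tall, 55 to 110 g. Origin: centre of its underside, z up. At the start it stands in the tray with bottles on its left, its right and its robot side, too close for a gripper's body to come down over it
- tray: fixed grey tray, 140 (its x) by 190 mm, floor 4 mm thick, rim 4 mm thick and 14 mm high. Origin: centre of its underside on the bench; x points away from the robot side, z up. White 54 mm discs on its floor at (22, 0) mm in its frame (jar) and (22, 55), (-33, 0), (22, -55) mm (bottles); each thing starts within 5 mm of a disc's centre
- mat: fixed flat green mat on the bench, the side area for the bottles; 160 mm (its x) by 250 mm (its y), 4 mm thick. Origin: centre of its underside on the bench, z up. Room for the three bottles in a row along its y, 75 mm apart. It and the balance lie one to the left and one to the right of the tray; which is where changes
- balance: fixed white balance, 200 mm (its x) by 180 mm, housing 45 mm high, with a black key strip on its -x side and a round steel pan 110 mm in diameter whose top is 60 mm above the bench; a thin dark ring 56 mm in diameter marks the pan's middle. Origin: on the bench straight below the pan's centre (the housing's centre lies 25 mm from it along -x), z up
- tube_rack: bystander: loose blue tube rack, 80 x 200 x 45 mm (clear tube tops rise to 53 mm), 350 g, beyond the tray; leave it alone. Origin: centre of its underside
- dishes: bystander: loose stack of amber dishes (one piece), 90 mm in diameter, 57 mm tall, 200 g; leave it alone. Origin: centre of its underside
- tip_box: bystander: loose black box with an orange lid, 88 x 123 x 58 mm, 250 g; leave it alone. Origin: centre of its underside
Not all that is in view belongs to the job. Leave any purple look-alike of the bottle_blue alone.

How it is judged (in metres and radians):
On the way, in this order (a step that is already met when the one before it is completed fails the run):
1. all three bottles stand upright and released on the green mat (x of bottle_blue in the frame of mat between -0.066 and 0.066 m and y of bottle_blue in the frame of mat between -0.111 and 0.111 m and z of each of bottle_blue, bottle_red, bottle_yellow in the frame of mat below 0.01 m and angle between each of bottle_blue, bottle_red, bottle_yellow's own z axis and vertical below 0.1 rad and linear speed of each of bottle_blue, bottle_red, bottle_yellow below 0.03 m/s and contact force between the fingers and bottle_blue below 0.2 N and x of bottle_red in the frame of mat between -0.066 and 0.066 m and y of bottle_red in the frame of mat between -0.111 and 0.111 m and contact force between the fingers and bottle_red below 0.2 N and x of bottle_yellow in the frame of mat between -0.066 and 0.066 m and y of bottle_yellow in the frame of mat between -0.111 and 0.111 m and contact force between the fingers and bottle_yellow below 0.2 N), for 0.2 s.
2. the jar stands released in the middle of the balance pan, with the three bottles still on the mat (all of step 1 and horizontal distance between jar and balance below 0.015 m and z of jar in the frame of balance between 0.054 and 0.066 m and angle between jar's own z axis and vertical below 0.1 rad and linear speed of jar below 0.03 m/s and contact force between the fingers and jar below 0.2 N), for 0.2 s.
At the end, for the whole second after the job is handed in: Each bottle stands upright and at rest within 15 mm of the very place where it stood at the start, and the jar stands upright and at rest on the balance pan, its centre within 15 mm of the pan's centre; all are released (distance of each of bottle_blue, bottle_red, bottle_yellow from where it was at the start of the episode below 0.015 m and angle between each of bottle_blue, bottle_red, bottle_yellow, jar's own z axis and vertical below 0.1 rad and linear speed of each of bottle_blue, bottle_red, bottle_yellow, jar below 0.03 m/s and horizontal distance between jar and balance below 0.015 m and z of jar in the frame of balance between 0.054 and 0.066 m and contact force between the fingers and jar below 0.2 N); the robot touches nothing.
It fails at once if the tube rack is pushed or lifted more than 15 mm from its place (distance of tube_rack from where it was at the start of the episode above 0.015 m).
It fails at once if the dish stack is pushed or lifted more than 15 mm from its place (distance of dishes from where it was at the start of the episode above 0.015 m).
It fails at once if the tip box is pushed or lifted more than 15 mm from its place (distance of tip_box from where it was at the start of the episode above 0.015 m).
It fails at once if a bottle or the jar is tipped by more than 35 degrees (angle between any of bottle_blue, bottle_red, bottle_yellow, jar's own z axis and vertical above 0.61 rad).
It fails at once if a bottle or the jar is dropped (falls more than about 2 cm) or thrown ((linear speed of bottle_blue above 0.65 m/s and contact force between the fingers and bottle_blue below 0.02 N) or (linear speed of bottle_red above 0.65 m/s and contact force between the fingers and bottle_red below 0.02 N) or (linear speed of bottle_yellow above 0.65 m/s and contact force between the fingers and bottle_yellow below 0.02 N) or (linear speed of jar above 0.65 m/s and contact force between the fingers and jar below 0.02 N)).
It also fails if it takes over 134 s, if anything falls off the work surface, if the arm or the gripper's body presses on something with over 40 N, if the wrist force passes 120 N, or if a joint passes its speed limit or range.

ROBOT

A 6-joint arm with a two-finger parallel gripper is mounted at the origin on the work surface. World frame = base frame: x ahead of the robot, y to its left, z up, the work surface at z = 0. Lengths are in m, angles in degrees, forces in N, time in s.
With the tool pointing down it reaches from about 0.3 to 0.75 m from the base axis. Payload 8.5 kg.
Tool frame: the origin (TCP) lies at the very end of the fingers, on their centre line; the grasp point (between the pads) lies 19 mm behind it; z points along the fingers, y is the line along which they close (so a half turn about z gives the same grasp; the last joint's range is limited). The gripper opens to 85 mm and grips with 20 to 120 N. Pads are 22 mm wide; open, the fingers measure 114 mm over their backs; the gripper's body (76 mm by 85 mm) begins 54 mm behind the grasp point. The pads swing forward as they close: fully open they stand 13 mm farther back than shut.
Start: joints at [-85.216, 21.807, 74.336, -0, 83.858, -12.336], TCP at [0.162, -0.526, 0.231] pointing down, gripper open.
Joint ranges: [-178.18, 178.18], [-50.72, 133.34], [12.68, 142.11], [-81.47, 261.47], [9.98, 163.14], [-165.26, 165.26]. Speed limits (degrees/s): [136.94, 136.94, 180, 180, 180, 180].

INTERFACE

Orientations are given as a 3x3 rotation matrix whose columns are the frame's x, y, z axes.
In Python, from rig import env, imaging gives the robot as it stands. The module is installed in compiled form; this text tells all that it offers.
- The arm moves only by the tool arm_command, never from a script. Its arguments are lists of equal length, an entry for each row: "turn": the turn, a rotation vector about the tool's x, y, z in units of 5 degrees (1.0 is 5 degrees), a list of three; "xyz": the shift along the tool's x, y, z in units of 50 mm (1.0 is 50 mm), a list of three; "claw": the finger opening in mm, from 0 to 85.4. A call has 1 to 12 rows; each row shifts and turns the commanded pose from where the row before left it, along the tool's axes as they then stand; what a row does not reach is not made up. A row lasts 1/10 s, in which the tool goes at most 50 mm and 8.59 degrees, less where a joint would pass 70% of its speed; a pose out of reach is approached as far as the arm can. A call is refused whole if a number of a shift passes 1 or a number of a turn 1, either way. A call with a gripper value outside its range is refused whole. The fingers move at their own pace and stop on an object; "squeeze" is the grip in N (left out, the last holds). Time passes only in rows, so rows that do not move let the fingers close. It gives the time, the measured TCP pose, the force, the opening and the grip force at its end, in the units of the state.
- env.observe(): the state, without advancing time (a new reading comes with each control period).
- imaging.get_image(name): name is "scene" or "side" or "wrist"; returns (picture, depth): 480x640x3 uint8, blue, green, red; 480x640 float32, m along the optical axis (not along the pixel's ray), 0 where there is no reading.
- imaging.camera_info(name): a dict with "camera_matrix" (3x3 intrinsics, pixels), "k1" (the pictures are not rectified: a ray, as slopes to the right and down, at radius r is drawn at 1 + k1 r^2 times it, then the intrinsics apply), "rvec" (rotation vector, rad) and "tvec" (3), from world to camera coordinates, as OpenCV has them. Camera axes: x right, y down, z forward; pixel columns grow to the right and rows downward; lengths in m; the calibration is good to about 2 mm. A picture is of the moment at which its call begins: read the wrist's pose just before it. camera_info takes no time and is no camera call; for the wrist camera it gives the pose at the moment of the call.
- env.close_job(): hands the job in; it is judged then, once.
The state is a dict: "time_s": time; "q": joint angles; "qvel": joint speeds; "joint_efforts": joint torques, N m; "position": TCP position; "tool_rot": TCP orientation; "ft_force": force on the tool from outside, world axes, zero at the start; "wrist_torque": the same for the moment, N m; "grip_width": finger opening in m; "gripper_force": force on a finger pad.
Only numpy, scipy, OpenCV 4.12 (cv2) and the standard library are available. Lean on these libraries where they do the work, as an engineer would, in place of code of your own. Each camera call takes 0.05 s, during which the arm holds its last target. There are 200 camera calls.

## Working session

There is one attempt and no reset: what is moved stays moved. The work goes in short steps, Python scripts to look and compute and a tool call to move; the robot and the scene stay as the last step left them, time stands still between calls to the robot, and variables do not carry over. Pictures are saved under pics/ and viewed, at most 14 in all, crops included, and the job is handed in when it is done.

Besides the shell and the picture viewer there is one more tool, called after "Call:" in YAML: its name, and indented under it one key for each argument. arm_command: Moves the arm, as the interface text tells. Its arguments: {"type":"object","properties":{"turn":{"type":"array"},"xyz":{"type":"array"},"claw":{"type":"array"},"squeeze":{"type":"number"}},"required":["turn","xyz","claw"]}

```bash
mkdir -p pics
cat > h.py <<'E'
import numpy as np, cv2
from rig import env, imaging
def cam(n):
    c=imaging.camera_info(n); R=cv2.Rodrigues(np.array(c["rvec"],float))[0]
    return np.array(c["camera_matrix"],float),float(c["k1"]),R,np.array(c["tvec"],float).ravel()
def ray(C,u,v):
    K,k,R,t=C; d=np.array([(u-K[0,2])/K[0,0],(v-K[1,2])/K[1,1]]); s=d.copy()
    for _ in range(20): s=d/(1+k*(s@s))
    return -R.T@t, R.T@np.array([s[0],s[1],1.])
def onz(C,u,v,z):
    o,d=ray(C,u,v); return o+d*(z-o[2])/d[2]
def cloud(n):
    C=cam(n); im,dep=imaging.get_image(n); K,k,R,t=C
    v,u=np.mgrid[0:480,0:640]; d=np.stack([(u-K[0,2])/K[0,0],(v-K[1,2])/K[1,1]],-1); s=d.copy()
    for _ in range(10): s=d/(1+k*(s**2).sum(-1,keepdims=True))
    P=np.concatenate([s*dep[...,None],dep[...,None]],-1)
    return im,dep,(P-t)@R,C
E
python3 - <<'E'
from h import *
for n in("scene","side","wrist"):
    im,d,P,C=cloud(n); cv2.imwrite(f"pics/{n}0.png",im); np.savez(f"{n}0.npz",im=im,d=d,P=P)
    print(n,(-C[2].T@C[3]).round(3),C[2][2].round(2))
s=env.observe();print(s)
E
```

```text
scene [1.214 0.209 0.507] [-0.79 -0.25 -0.57]
side [0.546 0.95  0.779] [ 0.   -0.78 -0.63]
wrist [ 0.241 -0.502  0.373] [-0.31 -0.09 -0.95]
{'time_s': 0.15, 'q': array([-8.52163776e+01,  2.18342303e+01,  7.43707724e+01, -4.63358311e-04,
        8.38577704e+01, -1.23356706e+01]), 'qvel': array([ 0.05973967, -0.07895268, -0.17203877, -0.13106316, -0.03883084,
       -0.0497354 ]), 'joint_efforts': array([ 1.13863898e-03, -4.48628640e+01, -2.31342047e+01, -1.94093022e-04,
        3.80847618e-03,  3.62614992e-05]), 'position': array([ 0.16187815, -0.52542009,  0.23085744]), 'tool_rot': array([[ 9.55693705e-01,  2.94362928e-01, -9.93779046e-05],
       [ 2.94362857e-01, -9.55693109e-01,  1.09111128e-03],
       [ 2.26207931e-04, -1.07202134e-03, -9.99999400e-01]]), 'ft_force': array([0.73342357, 0.26119736, 0.20517645]), 'wrist_torque': array([-0.01361591, -0.02707802,  0.02263333]), 'gripper_force': 0.0, 'grip_width': 0.0857234336196556}
```

View pics/scene0.png

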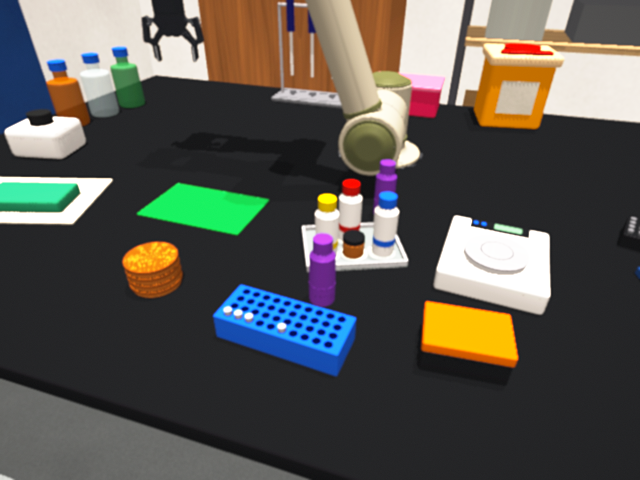

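View pics/side0.png

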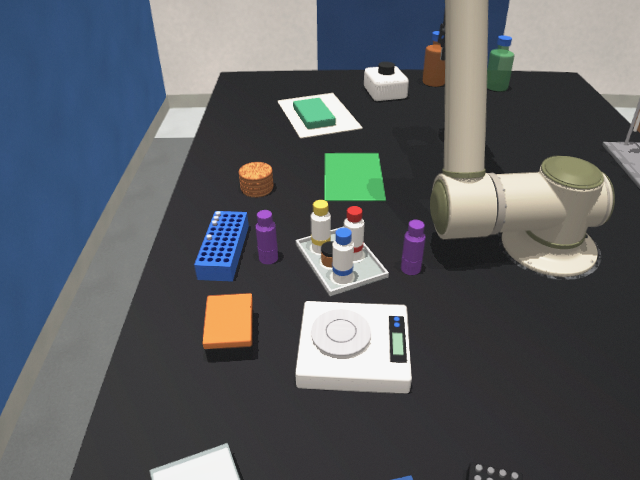

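The scene view shows the caps: yellow (327,202), red (351,187), blue (388,200), with the jar at (353,240). Purple look-alikes stand at (322,243) and (387,165). The mat is to the right of the tray (y<0) at (205,207) and the balance to the left at (497,255).

```bash
cat > m.py <<'E'
from h import *
rng={"red":[(0,150,90),(5,255,255)],"yel":[(24,150,120),(33,255,255)],"blue":[(105,170,90),(118,255,255)],"pur":[(130,100,50),(150,255,255)],"grn":[(50,180,100),(70,255,255)]}
def caps(n,im,P,lo=.107,hi=.145):
    hsv=cv2.cvtColor(im,cv2.COLOR_BGR2HSV)
    for k,(a,b) in rng.items():
        m=cv2.inRange(hsv,a,b)>0
        z=P[...,2]; w=m&(P[...,0]>.2)&(P[...,0]<.85)&(np.abs(P[...,1])<.5)
        w&= (z<.02) if k=="grn" else (z>lo)&(z<hi)
        N,L,S,c=cv2.connectedComponentsWithStats(w.astype(np.uint8))
        for i in range(1,N):
            if S[i,4]<25: continue
            q=P[L==i]; top=q[q[:,2]>np.percentile(q[:,2],95)-.003] 
            print(n,k,S[i,4],c[i].round(0),"med",np.median(q,0).round(4),"top",((top.min(0)+top.max(0))/2).round(4),top.max(0).round(3))
            if k=="grn":
                r=cv2.minAreaRect((q[:,:2]*1000).astype(np.float32)); print(r)
E
python3 - <<'E'
from m import *
for n in("scene","side"):
    f=np.load(n+"0.npz"); caps(n,f["im"],f["P"])
    P=f["P"]; im=f["im"]; x,y,z=P[...,0],P[...,1],P[...,2]
    # pan top
    w=(abs(z-.06)<.004)&(x>.3)&(x<.8)&(y>.1)&(y<.5)&(im.max(-1)>120)&(np.ptp(im,axis=-1)<30)
    q=P[w]; print("pan",len(q),((q.min(0)+q.max(0))/2).round(4),np.ptp(q,axis=0).round(3),cv2.minEnclosingCircle((q[:,:2]*1000).astype(np.float32)))
    w=(abs(z-.045)<.003)&(x>.3)&(x<.8)&(y>.1)&(y<.5)&(im.max(-1)>120); q=P[w];print("hous",cv2.minAreaRect((q[:,:2]*1000).astype(np.float32)))
    hsv=cv2.cvtColor(im,cv2.COLOR_BGR2HSV)
    w=(abs(z-.016)<.006)&(x>.3)&(x<.8)&(abs(y)<.15)&(im.max(-1)>90)&(np.ptp(im,axis=-1)<30);q=P[w];print("tray",cv2.minAreaRect((q[:,:2]*1000).astype(np.float32)))
    w=(z>.042)&(z<.052)&(x>.3)&(x<.7)&(abs(y)<.12)&(im.max(-1)<60);q=P[w];print("jarlid",len(q),np.median(q,0).round(4), q.min(0).round(3),q.max(0).round(3))
E
```

```text
scene red 240 [351. 187.] med [0.482  0.0353 0.1245] top [0.4715 0.0334 0.1276] [0.488 0.049 0.129]
scene yel 249 [327. 202.] med [0.5546 0.0101 0.1265] top [0.5451 0.0086 0.1275] [0.561 0.024 0.129]
scene blue 164 [388. 202.] med [0.5116 0.1123 0.1205] top [0.5023 0.1099 0.1268] [0.515 0.126 0.129]
scene pur 196 [387. 166.] med [0.3558 0.0804 0.1211] top [0.3452 0.0805 0.1251] [0.362 0.096 0.127]
scene pur 331 [323. 243.] med [0.6741 0.0398 0.1233] top [0.6663 0.0383 0.1241] [0.682 0.053 0.126]
scene grn 4079 [205. 208.] med [ 0.4603 -0.3095  0.0031] top [ 0.4526 -0.3145  0.005 ] [ 0.536 -0.188  0.008]
((445.6468505859375, -318.3382568359375), (259.1665344238281, 177.2119598388672), 89.33087158203125)
pan 1869 [0.5107 0.2326 0.06  ] [0.113 0.265 0.008] ((510.9727783203125, 232.54119873046875), 132.6787109375)
hous ((596.8264770507812, 246.3000946044922), (298.9036865234375, 423.2801818847656), 86.27284240722656)
tray ((474.5964050292969, 37.02751922607422), (202.8096160888672, 190.74049377441406), 23.646371841430664)
jarlid 206 [0.5286 0.0562 0.0448] [0.505 0.037 0.043] [0.545 0.076 0.047]
side red 208 [354. 213.] med [0.4714 0.043  0.1266] top [0.4711 0.0354 0.1292] [0.486 0.052 0.131]
side blue 119 [342. 234.] med [0.5003 0.1168 0.1275] top [0.4981 0.1128 0.1295] [0.512 0.126 0.132]
side pur 195 [264. 217.] med [0.6625 0.0467 0.1227] top [0.6634 0.04   0.1249] [0.679 0.056 0.127]
side pur 209 [416. 227.] med [0.3463 0.089  0.1233] top [0.3452 0.0815 0.1252] [0.361 0.097 0.127]
pan 2250 [0.5086 0.24   0.0599] [0.109 0.256 0.008] ((497.44110107421875, 239.9659423828125), 129.7257537841797)
hous ((594.9193115234375, 254.1947021484375), (292.00396728515625, 426.6071472167969), 86.61781311035156)
tray ((498.3743591308594, 49.037109375), (142.66390991210938, 194.4282684326172), 23.314985275268555)
jarlid 106 [0.5291 0.0588 0.0455] [0.52  0.038 0.042] [0.54  0.079 0.049]
```

Call:
arm_command:
  turn:
    - [0, 0, -0.1]
    - [0, 0, -0.1]
    - [0, 0, -0.1]
    - [0, 0, -0.1]
    - [0, 0, -0.1]
    - [0, 0, -0.1]
    - [0, 0, -0.1]
    - [0, 0, -0.1]
    - [0, 0, -0.1]
    - [0, 0, -0.1]
    - [0, 0, -0.1]
    - [0, 0, 0]
  xyz:
    - [0.3, -0.3, 0]
    - [0.7, -0.65, -0.1]
    - [0.7, -0.65, -0.1]
    - [0.7, -0.65, -0.1]
    - [0.7, -0.65, -0.1]
    - [0.7, -0.65, -0.1]
    - [0.7, -0.65, -0.1]
    - [0.7, -0.65, -0.1]
    - [0.7, -0.65, -0.1]
    - [0.6, -0.65, 0]
    - [0.5, -0.65, 0]
    - [0.3, -0.5, 0]
  claw: [70, 70, 70, 70, 70, 70, 70, 70, 70, 70, 70, 70]
  squeeze: 40

```text
time_s: 1.35
position: [0.381, -0.0569, 0.2713]
tool_rot: [[0.922, 0.386, 0.0], [0.386, -0.922, 0.0], [0.0, -0.0, -1.0]]
ft_force: [0.4, -0.1, 0.7]
grip_width: 0.0702
gripper_force: 0.0
```

```bash
cat > go.py <<'E'
# prints tool-frame shift (50 mm units) and turn (5 deg units) from now to target x y z yaw
import sys
from h import *
def go(x,y,z,yaw=None,R=None,p=None):
    s=env.observe(); R=s["tool_rot"] if R is None else R; p=s["position"] if p is None else p
    yw=np.degrees(np.arctan2(R[1,0],R[0,0])); d=R.T@(np.array([x,y,z])-p)
    print("at",np.round(p,4),"yaw",round(yw,2),"t",s["time_s"],"shift units",(d/.05).round(2),"turn z",None if yaw is None else round(-(yaw-yw)/5,2))
if __name__=="__main__":
    go(*map(float,sys.argv[1:]))
E
python3 go.py .515 .055 .27 22.8
```

```text
at [ 0.381  -0.0569  0.2713] yaw 22.73 t 1.35 shift units [ 3.34 -1.03  0.03] turn z -0.01
```

Call:
arm_command:
  turn:
    - [0, 0, 0]
    - [0, 0, 0]
    - [0, 0, 0]
    - [0, 0, 0]
    - [0, 0, 0]
    - [0, 0, 0]
  xyz:
    - [0.6, -0.3, 0]
    - [0.8, -0.3, 0]
    - [0.6, -0.3, 0]
    - [0.3, -0.1, 0]
    - [0, 0, 0]
    - [0, 0, 0]
  claw: [70, 70, 70, 70, 70, 70]

```text
time_s: 1.95
position: [0.4672, 0.0307, 0.2711]
tool_rot: [[0.923, 0.385, -0.001], [0.385, -0.923, -0.0], [-0.001, -0.0, -1.0]]
ft_force: [-0.5, -0.5, 0.9]
grip_width: 0.0698
gripper_force: 0.0
```

Run:
```python
from m import *
im,d,P,C=cloud("wrist"); cv2.imwrite("pics/wrist1.png",im); np.savez("wrist1.npz",im=im,d=d,P=P)
print((-C[2].T@C[3]).round(3))
caps("wrist",im,P)
x,y,z=P[...,0],P[...,1],P[...,2]
w=(abs(z-.015)<.004)&(x>.35)&(x<.65)&(abs(y-.05)<.13)&(np.ptp(im,axis=-1)<40);q=P[w];print("tray",cv2.minAreaRect((q[:,:2]*1000).astype(np.float32)))
w=(z>.038)&(z<.056)&(x>.45)&(x<.6)&(abs(y-.055)<.06)&(im.max(-1)<70);q=P[w];print("jarlid",len(q),np.median(q,0).round(4), q.min(0).round(3),q.max(0).round(3))
# mat from side
im=cv2.imread("pics/side0.png");hsv=cv2.cvtColor(im,cv2.COLOR_BGR2HSV);m=cv2.inRange(hsv,(50,180,100),(70,255,255))
c=max(cv2.findContours(m,0,2)[0],key=cv2.contourArea)
S=cam("side");pts=np.array([onz(S,u,v,.004)[:2]*1000 for u,v in c[:,0]],np.float32);print("mat",cv2.minAreaRect(pts))
```

```text
[0.544 0.062 0.413]
wrist red 1414 [321. 212.] med [0.4741 0.0318 0.1281] top [0.4724 0.0312 0.1284] [0.488 0.047 0.13 ]
wrist yel 1324 [392. 137.] med [0.5456 0.0062 0.1283] top [0.5451 0.0061 0.1286] [0.56  0.021 0.131]
wrist blue 413 [237. 145.] med [0.4931 0.1089 0.128 ] top [0.4995 0.1071 0.1282] [0.515 0.123 0.13 ]
wrist pur 382 [217. 309.] med [0.3571 0.0842 0.1163] top [0.3513 0.0777 0.1238] [0.36  0.094 0.126]
tray ((496.78289794921875, 56.925323486328125), (208.60137939453125, 265.0439147949219), 44.72884750366211)
jarlid 745 [0.5195 0.0441 0.0452] [0.501 0.032 0.043] [0.545 0.075 0.048]Traceback (most recent call last):
  File "<stdin>", line 10, in <module>
ValueError: max() iterable argument is empty
```

View pics/wrist1.png

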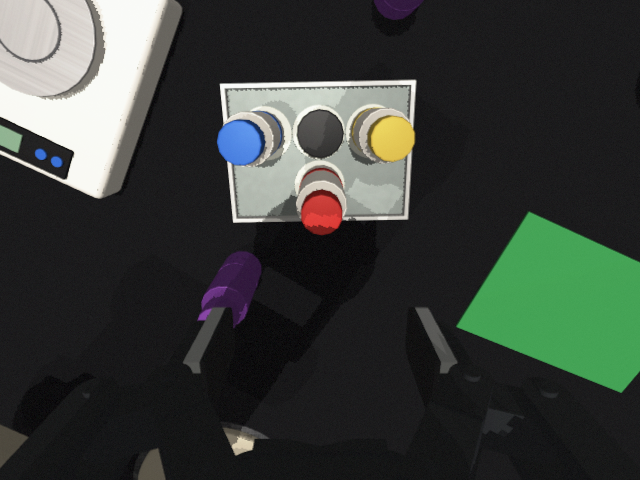

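The wrist view shows the caps: blue (241,142), red (321,213), yellow (392,138), with the jar lid at (320,133). The tray is square to the tool, and mat corners lie at (529,212), (457,326) and (622,392).

```bash
python3 - <<'E'
from h import *
C=cam("wrist")
for n,u,v,z in[("red",321,213,.129),("yel",392,138,.129),("blue",241,142,.129),("jar",320,133,.046),("mat",529,212,.004),("mat",457,326,.004),("mat",622,392,.004),("tray",220,83,.014),("tray",416,80,.014),("tray",408,219,.014),("tray",233,222,.014)]: print(n,onz(C,u,v,z).round(4))
S=cam("side")
print([onz(S,*a,.004).round(3)[:2] for a in((325,154),(381,153),(384,199),(323,197))])
S=cam("scene")
print([onz(S,*a,.004).round(3)[:2] for a in((140,208),(180,185),(269,204),(235,231))])
E
python3 go.py .545 .007 .2 22.6
```

```text
red [0.4738 0.0316 0.129 ]
yel [0.5449 0.0058 0.129 ]
blue [0.5005 0.1054 0.129 ]
jar [0.5238 0.0532 0.046 ]
mat [ 0.5324 -0.1932  0.004 ]
mat [ 0.3751 -0.1906  0.004 ]
mat [ 0.371  -0.4389  0.004 ]
tray [0.5281 0.16   0.014 ]
tray [ 0.6034 -0.0142  0.014 ]
tray [ 0.4756 -0.0702  0.014 ]
tray [0.3995 0.104  0.014 ]
[array([ 0.526, -0.43 ]), array([ 0.358, -0.433]), array([ 0.375, -0.189]), array([ 0.535, -0.201])]
[array([ 0.507, -0.446]), array([ 0.379, -0.425]), array([ 0.396, -0.178]), array([ 0.525, -0.199])]
at [0.4671 0.0304 0.2713] yaw 22.57 t 2.0 shift units [1.26 1.03 1.43] turn z -0.01
```

Call:
arm_command:
  turn:
    - [0, 0, 0]
    - [0, 0, 0]
    - [0, 0, 0]
    - [0, 0, 0]
    - [0, 0, 0]
    - [0, 0, 0]
    - [0, 0, 0]
    - [0, 0, 0]
    - [0, 0, 0]
    - [0, 0, 0]
    - [0, 0, 0]
    - [0, 0, 0]
  xyz:
    - [0.4, 0.4, 0.2]
    - [0.5, 0.4, 0.5]
    - [0.36, 0.25, 0.6]
    - [0, 0, 0.6]
    - [0, 0, 0.6]
    - [0, 0, 0.6]
    - [0, 0, 0.5]
    - [0, 0, 0.3]
    - [0, 0, 0.16]
    - [0, 0, 0]
    - [0, 0, 0]
    - [0, 0, 0]
  claw: [70, 70, 70, 70, 70, 70, 70, 70, 70, 70, 30, 30]
  squeeze: 40

```text
time_s: 3.2
position: [0.5466, 0.0067, 0.0695]
tool_rot: [[0.923, 0.384, 0.002], [0.384, -0.923, -0.0], [0.002, 0.001, -1.0]]
ft_force: [-1.8, 0.7, 11.8]
grip_width: 0.043
gripper_force: 39.0
```

Call:
arm_command:
  turn:
    - [0, 0, 0]
    - [0, 0, 0]
    - [0, 0, 0]
    - [0, 0, 0]
  xyz:
    - [0, 0, 0]
    - [0, 0, 0]
    - [0, 0, 0]
    - [0, 0, 0]
  claw: [30, 30, 30, 30]

```text
time_s: 3.6
position: [0.5465, 0.0068, 0.0696]
tool_rot: [[0.923, 0.385, 0.002], [0.385, -0.923, -0.001], [0.002, 0.002, -1.0]]
ft_force: [-1.5, -0.8, 7.0]
grip_width: 0.0431
gripper_force: 40.7
```

```bash
python3 go.py .452 -.391 .23
python3 - <<'E'
from h import *
im,_=imaging.get_image("wrist"); cv2.imwrite("pics/w2.png",im)
E
```

```text
at [0.5465 0.0068 0.0696] yaw 22.63 t 3.6 shift units [-4.8   6.62 -3.21] turn z None
```

View pics/w2.png

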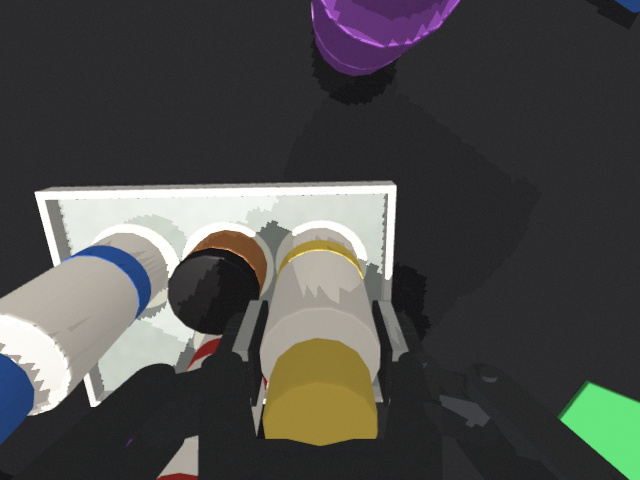

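Yellow is gripped upright with its cap at (320,390) and an opening of 43 mm. I carry it to the mat.

Call:
arm_command:
  turn:
    - [0, 0, 0]
    - [0, 0, 0]
    - [0, 0, 0]
    - [0, 0, 0]
    - [0, 0, 0]
    - [0, 0, 0]
    - [0, 0, 0]
    - [0, 0, 0]
    - [0, 0, 0]
    - [0, 0, 0]
    - [0, 0, 0]
    - [0, 0, 0]
  xyz:
    - [0, 0, -0.3]
    - [0, 0, -0.6]
    - [0, 0, -0.7]
    - [-0.24, 0.33, -0.7]
    - [-0.43, 0.6, -0.6]
    - [-0.53, 0.73, -0.3]
    - [-0.58, 0.79, 0]
    - [-0.58, 0.79, 0]
    - [-0.58, 0.79, 0]
    - [-0.58, 0.79, 0]
    - [-0.53, 0.73, 0]
    - [-0.38, 0.53, 0]
  claw: [30, 30, 30, 30, 30, 30, 30, 30, 30, 30, 30, 30]

```text
time_s: 4.85
position: [0.4573, -0.3614, 0.2285]
tool_rot: [[0.924, 0.383, 0.0], [0.383, -0.924, -0.001], [-0.0, 0.001, -1.0]]
ft_force: [0.7, 0.3, -0.6]
grip_width: 0.0429
gripper_force: 40.9
```

Call:
arm_command:
  turn:
    - [0, 0, 0]
    - [0, 0, 0]
    - [0, 0, 0]
    - [0, 0, 0]
    - [0, 0, 0]
    - [0, 0, 0]
    - [0, 0, 0]
  xyz:
    - [-0.25, 0.36, 0]
    - [-0.12, 0.18, 0.2]
    - [0, 0, 0.5]
    - [0, 0, 0.6]
    - [0, 0, 0.5]
    - [0, 0, 0.3]
    - [0, 0, 0]
  claw: [30, 30, 30, 30, 30, 30, 30]

```text
time_s: 5.55
position: [0.4516, -0.3887, 0.1209]
tool_rot: [[0.923, 0.386, -0.003], [0.386, -0.923, 0.004], [-0.001, -0.005, -1.0]]
ft_force: [0.4, -0.4, -0.1]
grip_width: 0.043
gripper_force: 40.9
```

```bash
python3 go.py .452 -.391 .0705
```

```text
at [ 0.4516 -0.3887  0.1209] yaw 22.7 t 5.55 shift units [-0.01  0.05  1.01] turn z None
```

Call:
arm_command:
  turn:
    - [0, 0, 0]
    - [0, 0, 0]
    - [0, 0, 0]
    - [0, 0, 0]
    - [0, 0, 0]
    - [0, 0, 0]
    - [0, 0, 0]
  xyz:
    - [0, 0, 0.3]
    - [0, 0, 0.3]
    - [0, 0, 0.2]
    - [0, 0, 0.1]
    - [0, 0, 0.06]
    - [0, 0, 0.03]
    - [0, 0, 0]
  claw: [30, 30, 30, 30, 30, 30, 30]

```text
time_s: 6.25
position: [0.4519, -0.391, 0.0742]
tool_rot: [[0.923, 0.385, 0.0], [0.385, -0.923, -0.0], [0.0, 0.001, -1.0]]
ft_force: [-0.2, -0.7, -0.5]
grip_width: 0.0426
gripper_force: 40.9
```

Call:
arm_command:
  turn:
    - [0, 0, 0]
    - [0, 0, 0]
    - [0, 0, 0]
  xyz:
    - [0, 0, 0.04]
    - [0, 0, 0.03]
    - [0, 0, 0]
  claw: [30, 30, 30]

```text
time_s: 6.55
position: [0.4518, -0.3908, 0.0702]
tool_rot: [[0.923, 0.385, -0.0], [0.385, -0.923, 0.0], [-0.0, -0.0, -1.0]]
ft_force: [-0.6, -0.5, -0.7]
grip_width: 0.0427
gripper_force: 40.9
```

Call:
arm_command:
  turn:
    - [0, 0, 0]
    - [0, 0, 0]
    - [0, 0, 0]
    - [0, 0, 0]
    - [0, 0, 0]
    - [0, 0, 0]
    - [0, 0, 0]
    - [0, 0, 0]
    - [0, 0, 0]
    - [0, 0, 0]
    - [0, 0, 0]
    - [0, 0, 0]
  xyz:
    - [0, 0, 0]
    - [0, 0, 0]
    - [0, 0, 0]
    - [0, 0, -0.3]
    - [0, 0, -0.7]
    - [0, 0, -0.8]
    - [0.2, -0.4, 0]
    - [0.4, -0.84, 0]
    - [0.42, -0.88, 0]
    - [0.42, -0.88, 0]
    - [0.42, -0.88, 0]
    - [0.42, -0.88, 0]
  claw: [60, 60, 60, 60, 60, 60, 62, 62, 62, 62, 62, 62]

```text
time_s: 7.75
position: [0.4653, -0.1255, 0.1606]
tool_rot: [[0.923, 0.384, 0.001], [0.384, -0.923, -0.0], [0.0, 0.0, -1.0]]
ft_force: [1.1, -1.3, -0.2]
grip_width: 0.0623
gripper_force: 0.0
```

Call:
arm_command:
  turn:
    - [0, 0, 0]
    - [0, 0, 0]
    - [0, 0, 0]
    - [0, 0, 0]
    - [0, 0, 0]
    - [0, 0, 0]
  xyz:
    - [0.42, -0.88, 0]
    - [0.42, -0.88, 0]
    - [0.33, -0.69, 0]
    - [0.18, -0.4, 0]
    - [0, 0, 0]
    - [0, 0, 0]
  claw: [62, 62, 62, 62, 62, 62]

```text
time_s: 8.35
position: [0.4731, 0.0301, 0.1604]
tool_rot: [[0.923, 0.386, 0.0], [0.386, -0.923, -0.0], [0.0, 0.0, -1.0]]
ft_force: [-0.1, 0.5, 0.2]
grip_width: 0.0619
gripper_force: 0.0
```

```bash
python3 go.py .473 .0325 .0695 22.6
python3 - <<'E'
from m import *
im,d,P,C=cloud("scene"); cv2.imwrite("pics/s3.png",im); caps("scene",im,P)
im,d,P,C=cloud("wrist"); caps("wrist",im,P)
E
```

```text
at [0.4731 0.0301 0.1604] yaw 22.68 t 8.35 shift units [ 0.02 -0.05  1.82] turn z 0.02
scene red 240 [351. 187.] med [0.4818 0.0352 0.125 ] top [0.4732 0.0337 0.1276] [0.491 0.049 0.13 ]
scene yel 182 [167. 154.] med [ 0.4587 -0.3837  0.1248] top [ 0.4492 -0.3889  0.1288] [ 0.465 -0.373  0.131]
scene blue 165 [388. 202.] med [0.5119 0.1121 0.1199] top [0.5021 0.1097 0.1273] [0.516 0.126 0.129]
scene pur 173 [387. 166.] med [0.3566 0.081  0.12  ] top [0.3475 0.0801 0.1249] [0.362 0.094 0.127]
scene pur 334 [322. 243.] med [0.6741 0.0398 0.1232] top [0.6662 0.0381 0.124 ] [0.683 0.053 0.126]
scene grn 3685 [208. 209.] med [ 0.4676 -0.2967  0.003 ] top [ 0.4529 -0.3148  0.0051] [ 0.537 -0.188  0.008]
((446.7538757324219, -317.9724426269531), (257.8009948730469, 175.20692443847656), 88.83148193359375)
wrist red 3275 [316. 276.] med [0.4757 0.032  0.128 ] top [0.4727 0.031  0.1281] [0.489 0.047 0.13 ]
wrist blue 3020 [181. 175.] med [0.4972 0.1087 0.1282] top [0.4993 0.1069 0.1284] [0.516 0.123 0.131]
wrist pur 125 [165. 448.] med [0.3342 0.072  0.1242] top [0.3343 0.0732 0.1243] [0.34  0.079 0.126]
```

View pics/s3.png

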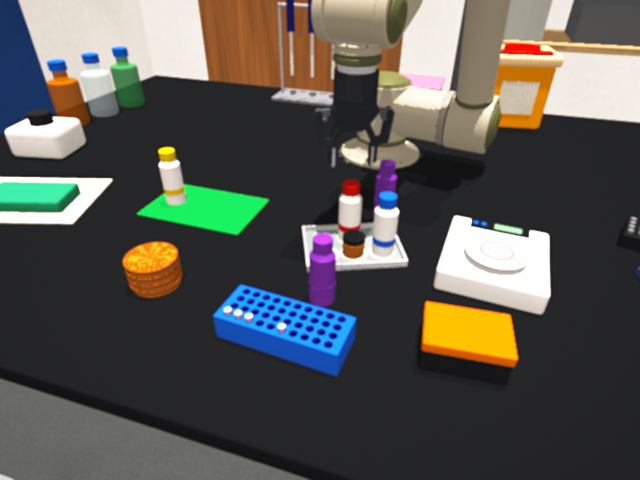

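Yellow stands on the mat, cap at (167,154), upright near the mat's far-right end. Now I go down on red.

Call:
arm_command:
  turn:
    - [0, 0, 0]
    - [0, 0, 0]
    - [0, 0, 0]
    - [0, 0, 0]
    - [0, 0, 0]
    - [0, 0, 0]
    - [0, 0, 0]
    - [0, 0, 0]
    - [0, 0, 0]
    - [0, 0, 0]
  xyz:
    - [0, -0.03, 0.2]
    - [0, 0, 0.5]
    - [0, 0, 0.6]
    - [0, 0, 0.35]
    - [0, 0, 0.17]
    - [0, 0, 0]
    - [0, 0, 0]
    - [0, 0, 0]
    - [0, 0, 0]
    - [0, 0, 0]
  claw: [62, 62, 62, 62, 62, 62, 30, 30, 30, 30]

```text
time_s: 9.45
position: [0.473, 0.0315, 0.0702]
tool_rot: [[0.923, 0.385, 0.002], [0.385, -0.923, -0.0], [0.002, 0.001, -1.0]]
ft_force: [-0.2, 0.1, 6.6]
grip_width: 0.043
gripper_force: 41.2
```

```bash
python3 go.py .452 -.316 .0705
```

```text
at [0.473  0.0315 0.0702] yaw 22.63 t 9.45 shift units [-3.06  6.25 -0.  ] turn z None
```

Call:
arm_command:
  turn:
    - [0, 0, 0]
    - [0, 0, 0]
    - [0, 0, 0]
    - [0, 0, 0]
    - [0, 0, 0]
    - [0, 0, 0]
    - [0, 0, 0]
    - [0, 0, 0]
    - [0, 0, 0]
    - [0, 0, 0]
    - [0, 0, 0]
    - [0, 0, 0]
  xyz:
    - [0, 0, -0.3]
    - [0, 0, -0.6]
    - [0, 0, -0.7]
    - [-0.12, 0.25, -0.6]
    - [-0.3, 0.6, -0.4]
    - [-0.42, 0.85, -0.2]
    - [-0.42, 0.87, 0]
    - [-0.42, 0.87, 0]
    - [-0.42, 0.87, 0]
    - [-0.42, 0.87, 0]
    - [-0.34, 0.67, 0]
    - [-0.2, 0.4, 0]
  claw: [30, 30, 30, 30, 30, 30, 30, 30, 30, 30, 30, 30]

```text
time_s: 10.65
position: [0.4506, -0.3184, 0.2089]
tool_rot: [[0.924, 0.383, -0.001], [0.383, -0.924, 0.0], [-0.0, -0.0, -1.0]]
ft_force: [0.5, 0.4, -1.4]
grip_width: 0.0432
gripper_force: 41.1
```

Call:
arm_command:
  turn:
    - [0, 0, 0]
    - [0, 0, 0]
    - [0, 0, 0]
    - [0, 0, 0]
    - [0, 0, 0]
    - [0, 0, 0]
    - [0, 0, 0]
    - [0, 0, 0]
    - [0, 0, 0]
    - [0, 0, 0]
    - [0, 0, 0]
  xyz:
    - [0, 0, 0.1]
    - [0, 0, 0.4]
    - [0, 0, 0.6]
    - [0, 0, 0.6]
    - [0, 0, 0.5]
    - [0, 0, 0.3]
    - [0, 0, 0.14]
    - [0, 0, 0.06]
    - [0, 0, 0.05]
    - [0, 0, 0.02]
    - [0, 0, 0]
  claw: [30, 30, 30, 30, 30, 30, 30, 30, 30, 30, 30]

```text
time_s: 11.75
position: [0.4515, -0.3158, 0.0713]
tool_rot: [[0.923, 0.385, 0.001], [0.385, -0.923, -0.001], [0.0, 0.001, -1.0]]
ft_force: [-0.2, -0.5, -1.6]
grip_width: 0.0427
gripper_force: 41.2
```

Call:
arm_command:
  turn:
    - [0, 0, 0]
    - [0, 0, 0]
    - [0, 0, 0]
    - [0, 0, 0]
    - [0, 0, 0]
    - [0, 0, 0]
    - [0, 0, 0]
    - [0, 0, 0]
    - [0, 0, 0]
    - [0, 0, 0]
    - [0, 0, 0]
    - [0, 0, 0]
  xyz:
    - [0, 0, 0.02]
    - [0, 0, 0]
    - [0, 0, 0]
    - [0, 0, 0]
    - [0, 0, 0]
    - [0, 0, -0.3]
    - [0, 0, -0.7]
    - [0, 0, -0.8]
    - [0.21, -0.37, 0]
    - [0.41, -0.74, 0]
    - [0.47, -0.85, 0]
    - [0.47, -0.85, 0]
  claw: [30, 30, 58, 58, 58, 58, 58, 58, 58, 58, 60, 62]

```text
time_s: 12.95
position: [0.4692, -0.1546, 0.1599]
tool_rot: [[0.924, 0.384, 0.0], [0.384, -0.924, -0.0], [0.0, 0.0, -1.0]]
ft_force: [1.3, -0.3, -0.1]
grip_width: 0.0619
gripper_force: 0.0
```

Call:
arm_command:
  turn:
    - [0, 0, 0]
    - [0, 0, 0]
    - [0, 0, 0]
    - [0, 0, 0]
    - [0, 0, 0]
    - [0, 0, 0]
    - [0, 0, 0]
    - [0, 0, 0]
  xyz:
    - [0.47, -0.85, 0]
    - [0.47, -0.85, 0]
    - [0.47, -0.85, 0]
    - [0.47, -0.85, 0]
    - [0.41, -0.74, 0]
    - [0.3, -0.49, 0]
    - [0, 0, 0]
    - [0, 0, 0]
  claw: [62, 62, 62, 62, 62, 62, 62, 62]

```text
time_s: 13.75
position: [0.4997, 0.1077, 0.1598]
tool_rot: [[0.923, 0.386, -0.0], [0.386, -0.923, -0.0], [-0.0, 0.0, -1.0]]
ft_force: [0.3, -0.0, 0.3]
grip_width: 0.0621
gripper_force: 0.0
```

```bash
python3 go.py .500 .1075 .0700 22.6
python3 - <<'E'
from m import *
im,d,P,C=cloud("scene"); caps("scene",im,P)
im,d,P,C=cloud("wrist"); caps("wrist",im,P)
E
```

```text
at [0.4997 0.1077 0.1598] yaw 22.7 t 13.75 shift units [0.   0.01 1.8 ] turn z 0.02
scene red 202 [197. 159.] med [ 0.4586 -0.3086  0.1244] top [ 0.4515 -0.3142  0.1286] [ 0.468 -0.298  0.13 ]
scene yel 182 [167. 154.] med [ 0.4582 -0.3844  0.1244] top [ 0.4504 -0.3896  0.1289] [ 0.465 -0.374  0.131]
scene blue 255 [388. 200.] med [0.5092 0.1104 0.1257] top [0.4992 0.1091 0.1274] [0.516 0.124 0.129]
scene pur 173 [387. 166.] med [0.3555 0.081  0.1201] top [0.3492 0.0803 0.1248] [0.363 0.094 0.127]
scene pur 332 [322. 243.] med [0.6745 0.0398 0.123 ] top [0.6667 0.0383 0.124 ] [0.683 0.053 0.126]
scene grn 3157 [209. 211.] med [ 0.4781 -0.2805  0.0029] top [ 0.4513 -0.3153  0.0044] [ 0.536 -0.189  0.007]
((446.35736083984375, -318.02874755859375), (257.64141845703125, 177.25457763671875), 88.82038116455078)
wrist blue 218 [318. 259.] med [0.5124 0.1122 0.1278] top [0.5108 0.1119 0.1278] [0.515 0.121 0.13 ]
wrist blue 275 [310. 304.] med [0.4872 0.1068 0.1281] top [0.4876 0.1056 0.1282] [0.492 0.114 0.13 ]
wrist pur 2934 [607.  22.] med [0.6539 0.0403 0.1231] top [0.6564 0.0377 0.1244] [0.665 0.05  0.127]
```

Call:
arm_command:
  turn:
    - [0, 0, 0]
    - [0, 0, 0]
    - [0, 0, 0]
    - [0, 0, 0]
    - [0, 0, 0]
    - [0, 0, 0]
    - [0, 0, 0]
    - [0, 0, 0]
    - [0, 0, 0]
    - [0, 0, 0]
  xyz:
    - [0, 0, 0.2]
    - [0, 0, 0.5]
    - [0, 0, 0.6]
    - [0, 0, 0.35]
    - [0, 0, 0.15]
    - [0, 0, 0]
    - [0, 0, 0]
    - [0, 0, 0]
    - [0, 0, 0]
    - [0, 0, 0]
  claw: [62, 62, 62, 62, 62, 62, 30, 30, 30, 30]

```text
time_s: 14.85
position: [0.5004, 0.1074, 0.0708]
tool_rot: [[0.923, 0.385, 0.002], [0.385, -0.923, -0.0], [0.002, 0.001, -1.0]]
ft_force: [-0.5, 0.2, 5.4]
grip_width: 0.0431
gripper_force: 41.0
```

```bash
python3 go.py .452 -.241 .0705
```

```text
at [0.5004 0.1074 0.0708] yaw 22.63 t 14.85 shift units [-3.57  6.06  0.  ] turn z None
```

Call:
arm_command:
  turn:
    - [0, 0, 0]
    - [0, 0, 0]
    - [0, 0, 0]
    - [0, 0, 0]
    - [0, 0, 0]
    - [0, 0, 0]
    - [0, 0, 0]
    - [0, 0, 0]
    - [0, 0, 0]
    - [0, 0, 0]
    - [0, 0, 0]
    - [0, 0, 0]
  xyz:
    - [0, 0, -0.3]
    - [0, 0, -0.6]
    - [0, 0, -0.7]
    - [-0.15, 0.25, -0.6]
    - [-0.35, 0.6, -0.4]
    - [-0.49, 0.83, -0.2]
    - [-0.49, 0.83, 0]
    - [-0.49, 0.83, 0]
    - [-0.49, 0.83, 0]
    - [-0.49, 0.83, 0]
    - [-0.4, 0.67, 0]
    - [-0.22, 0.39, 0]
  claw: [30, 30, 30, 30, 30, 30, 30, 30, 30, 30, 30, 30]

```text
time_s: 16.05
position: [0.4507, -0.2436, 0.2097]
tool_rot: [[0.924, 0.382, -0.0], [0.382, -0.924, -0.0], [-0.0, 0.0, -1.0]]
ft_force: [0.0, 2.1, -2.3]
grip_width: 0.043
gripper_force: 41.1
```

Call:
arm_command:
  turn:
    - [0, 0, 0]
    - [0, 0, 0]
    - [0, 0, 0]
    - [0, 0, 0]
    - [0, 0, 0]
    - [0, 0, 0]
    - [0, 0, 0]
    - [0, 0, 0]
    - [0, 0, 0]
    - [0, 0, 0]
    - [0, 0, 0]
  xyz:
    - [0, 0, 0.1]
    - [0, 0, 0.4]
    - [0, 0, 0.6]
    - [0, 0, 0.6]
    - [0, 0, 0.5]
    - [0, 0, 0.3]
    - [0, 0, 0.14]
    - [0, 0, 0.06]
    - [0, 0, 0.05]
    - [0, 0, 0.03]
    - [0, 0, 0]
  claw: [30, 30, 30, 30, 30, 30, 30, 30, 30, 30, 30]

```text
time_s: 17.15
position: [0.4518, -0.2409, 0.0712]
tool_rot: [[0.923, 0.385, 0.001], [0.385, -0.923, -0.0], [0.0, 0.001, -1.0]]
ft_force: [0.6, 0.1, -0.7]
grip_width: 0.043
gripper_force: 41.1
```

Call:
arm_command:
  turn:
    - [0, 0, 0]
    - [0, 0, 0]
    - [0, 0, 0]
    - [0, 0, 0]
    - [0, 0, 0]
    - [0, 0, 0]
    - [0, 0, 0]
    - [0, 0, 0]
    - [0, 0, 0]
    - [0, 0, 0]
    - [0, 0, 0]
    - [0, 0, 0]
  xyz:
    - [0, 0, 0.01]
    - [0, 0, 0]
    - [0, 0, 0]
    - [0, 0, 0]
    - [0, 0, -0.3]
    - [0, 0, -0.7]
    - [0, 0, -0.8]
    - [0.2, -0.27, -0.4]
    - [0.4, -0.54, -0.4]
    - [0.55, -0.75, 0]
    - [0.55, -0.75, 0]
    - [0.55, -0.75, 0]
  claw: [30, 58, 58, 58, 58, 58, 58, 58, 58, 60, 65, 70]

```text
time_s: 18.35
position: [0.4967, -0.0547, 0.2006]
tool_rot: [[0.923, 0.384, 0.001], [0.384, -0.923, -0.0], [0.001, 0.0, -1.0]]
ft_force: [0.1, -0.1, -0.9]
grip_width: 0.0705
gripper_force: 0.0
```

Call:
arm_command:
  turn:
    - [0, 0, 0]
    - [0, 0, 0]
    - [0, 0, 0]
    - [0, 0, 0]
    - [0, 0, 0]
    - [0, 0, 0]
  xyz:
    - [0.55, -0.75, 0]
    - [0.45, -0.6, 0]
    - [0.24, -0.3, 0]
    - [0.1, -0.15, 0]
    - [0, 0, 0]
    - [0, 0, 0]
  claw: [70, 70, 70, 70, 70, 70]

```text
time_s: 18.95
position: [0.5237, 0.0517, 0.2003]
tool_rot: [[0.923, 0.384, -0.0], [0.384, -0.923, -0.0], [-0.0, 0.0, -1.0]]
ft_force: [0.3, -0.0, 1.0]
grip_width: 0.07
gripper_force: 0.0
```

```bash
python3 go.py .5238 .0532 .018 22.6
python3 - <<'E'
from m import *
im,d,P,C=cloud("scene"); caps("scene",im,P)
im,d,P,C=cloud("wrist"); cv2.imwrite("pics/w4.png",im)
x,y,z=P[...,0],P[...,1],P[...,2]
w=(z>.042)&(z<.05)&(abs(x-.52)<.05)&(abs(y-.055)<.05)&(im.max(-1)<90);q=P[w];print("lid",len(q),((q.min(0)+q.max(0))/2).round(4),np.ptp(q,axis=0).round(3),cv2.minEnclosingCircle((q[:,:2]*1000).astype(np.float32)))
E
```

```text
at [0.5237 0.0517 0.2003] yaw 22.58 t 18.95 shift units [ 0.01 -0.03  3.65] turn z -0.0
scene red 200 [197. 159.] med [ 0.4588 -0.3084  0.1243] top [ 0.451  -0.3141  0.129 ] [ 0.466 -0.299  0.131]
scene yel 183 [167. 154.] med [ 0.4583 -0.3839  0.1243] top [ 0.4502 -0.3905  0.1289] [ 0.466 -0.374  0.131]
scene blue 147 [229. 165.] med [ 0.4616 -0.2334  0.1202] top [ 0.4512 -0.2395  0.1286] [ 0.468 -0.223  0.13 ]
scene pur 177 [387. 167.] med [0.3561 0.0812 0.12  ] top [0.3484 0.0802 0.1254] [0.363 0.094 0.127]
scene pur 345 [323. 243.] med [0.6737 0.04   0.123 ] top [0.6656 0.038  0.1239] [0.682 0.053 0.126]
scene grn 2627 [204. 213.] med [ 0.4882 -0.2943  0.003 ] top [ 0.4523 -0.3147  0.0047] [ 0.536 -0.189  0.007]
((446.2481689453125, -317.8522644042969), (259.6173400878906, 176.4325714111328), 88.96170043945312)
lid 2228 [0.5233 0.0536 0.0448] [0.043 0.044 0.006] ((522.9993286132812, 53.673248291015625), 22.048011779785156)
```

View pics/w4.png

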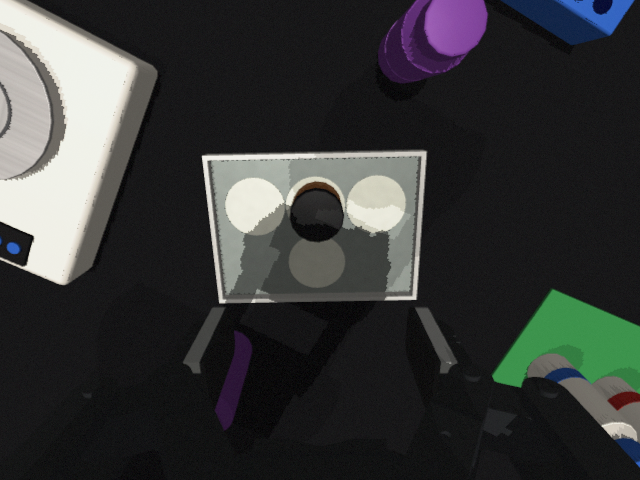

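The three bottles stand on the mat, and the jar lid is at (317,215), standing free. I grip the jar.

Call:
arm_command:
  turn:
    - [0, 0, 0]
    - [0, 0, 0]
    - [0, 0, 0]
    - [0, 0, 0]
    - [0, 0, 0]
    - [0, 0, 0]
    - [0, 0, 0]
    - [0, 0, 0]
    - [0, 0, 0]
    - [0, 0, 0]
    - [0, 0, 0]
    - [0, 0, 0]
  xyz:
    - [0, -0.04, 0.3]
    - [0, 0, 0.7]
    - [0, 0, 0.8]
    - [0, 0, 0.8]
    - [0, 0, 0.6]
    - [0, 0, 0.35]
    - [0, 0, 0.19]
    - [0, 0, 0]
    - [0, 0, 0]
    - [0, 0, 0]
    - [0, 0, 0]
    - [0, 0, 0]
  claw: [70, 70, 70, 70, 70, 70, 70, 70, 30, 30, 30, 30]
  squeeze: 30

```text
time_s: 20.25
position: [0.5237, 0.0541, 0.0145]
tool_rot: [[0.923, 0.385, 0.002], [0.385, -0.923, -0.0], [0.002, 0.001, -1.0]]
ft_force: [-1.3, -1.2, 6.8]
grip_width: 0.0435
gripper_force: 30.7
```

```bash
python3 go.py .5 .25 .2
python3 - <<'E'
from h import *
f=np.load("side0.npz"); im=f["im"][280:420,270:430]; cv2.imwrite("pics/bal.png",cv2.resize(im,None,fx=4,fy=4))
f=np.load("scene0.npz"); im=f["im"][205:315,425:565]; cv2.imwrite("pics/bal2.png",cv2.resize(im,None,fx=4,fy=4))
E
```

```text
at [0.5237 0.0541 0.0145] yaw 22.62 t 20.25 shift units [ 1.08 -3.79 -3.71] turn z None
```

View pics/bal2.png

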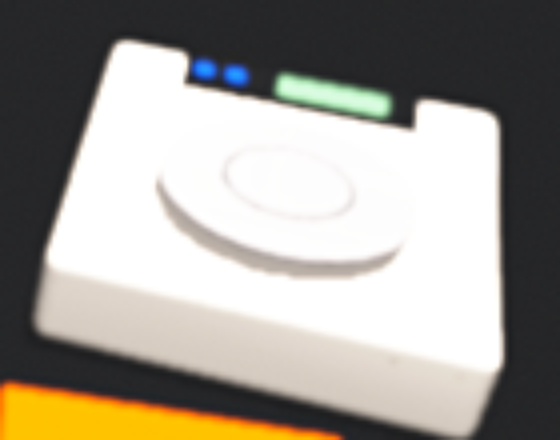

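View pics/bal.png

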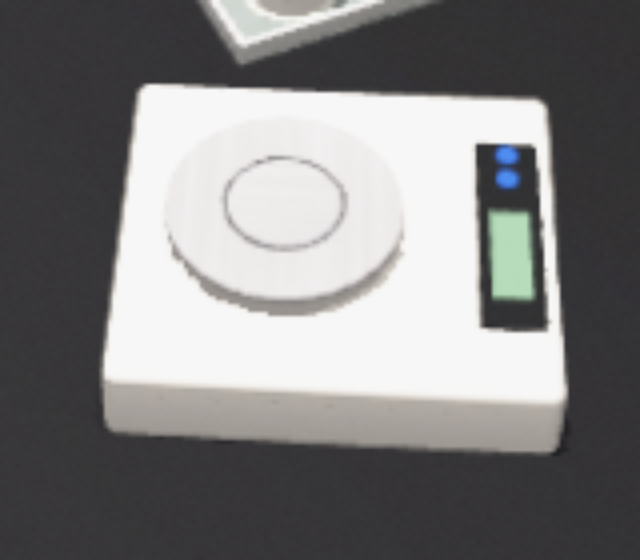

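The pan ring's centre lies at about (341,331) in the side picture and (497,250) in the scene picture.

Run:
```python
from h import *
print(onz(cam("side"),340.9,330.4,.06).round(4),onz(cam("scene"),496.9,250.1,.06).round(4))
```

```text
[0.5088 0.3129 0.06  ] [0.5102 0.3117 0.06  ]
```

Call:
arm_command:
  turn:
    - [0, 0, 0]
    - [0, 0, 0]
    - [0, 0, 0]
    - [0, 0, 0]
    - [0, 0, 0]
    - [0, 0, 0]
    - [0, 0, 0]
  xyz:
    - [0, 0, -0.3]
    - [0, 0, -0.6]
    - [0, 0, -0.7]
    - [0, 0, -0.7]
    - [0, 0, -0.5]
    - [0, 0, -0.2]
    - [0, 0, 0]
  claw: [30, 30, 30, 30, 30, 30, 30]

```text
time_s: 20.95
position: [0.5234, 0.0543, 0.1643]
tool_rot: [[0.923, 0.385, 0.002], [0.385, -0.923, -0.0], [0.002, 0.001, -1.0]]
ft_force: [1.5, -0.1, -0.5]
grip_width: 0.0437
gripper_force: 30.7
```

Call:
arm_command:
  turn:
    - [0, 0, 0]
    - [0, 0, 0]
    - [0, 0, 0]
    - [0, 0, 0]
    - [0, 0, 0]
    - [0, 0, 0]
    - [0, 0, 0]
  xyz:
    - [0.1, -0.4, 0]
    - [0.2, -0.75, 0]
    - [0.25, -0.9, 0]
    - [0.25, -0.9, 0]
    - [0.15, -0.5, 0]
    - [0.05, -0.16, 0]
    - [0, 0, 0]
  claw: [30, 30, 30, 30, 30, 30, 30]

```text
time_s: 21.65
position: [0.4992, 0.2406, 0.1619]
tool_rot: [[0.922, 0.386, -0.002], [0.386, -0.922, -0.001], [-0.002, -0.0, -1.0]]
ft_force: [0.3, -0.2, -1.0]
grip_width: 0.0435
gripper_force: 30.8
```

```bash
python3 go.py .511 .3095 .0725
python3 - <<'E'
from h import *
im,d,P,C=cloud("wrist"); cv2.imwrite("pics/w5.png",im)
q=P[(abs(P[...,2]-.06)<.005)&(im.max(-1)>100)&(np.hypot(P[...,0]-.51,P[...,1]-.31)<.063)]
print(len(q),cv2.minEnclosingCircle((q[:,:2]*1000).astype(np.float32)),np.median(q[:,2]))
E
```

```text
at [0.4992 0.2406 0.1619] yaw 22.71 t 21.65 shift units [ 0.75 -1.18  1.79] turn z None
22164 ((510.4062805175781, 309.4632873535156), 55.205596923828125) 0.05945936435499634
```

View pics/w5.png

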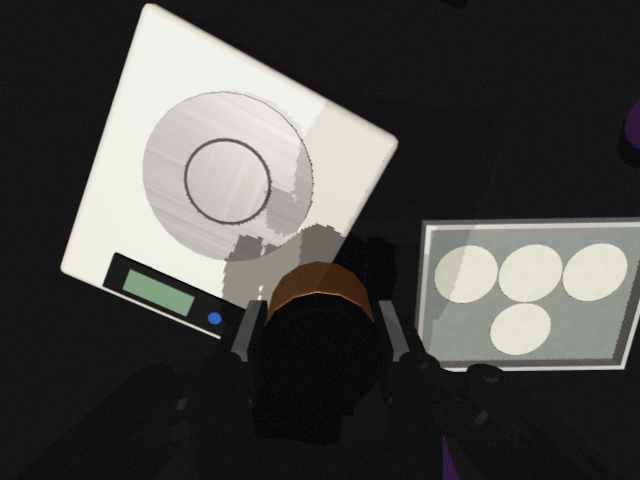

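The pan ring centre is seen at (228,181). Its fitted circle is centred at (0.510, 0.3095) with a radius of 55 mm, as it should be.

Call:
arm_command:
  turn:
    - [0, 0, 0]
    - [0, 0, 0]
    - [0, 0, 0]
    - [0, 0, 0]
    - [0, 0, 0]
    - [0, 0, 0]
    - [0, 0, 0]
    - [0, 0, 0]
    - [0, 0, 0]
    - [0, 0, 0]
    - [0, 0, 0]
  xyz:
    - [0.2, -0.3, 0]
    - [0.3, -0.48, 0]
    - [0.16, -0.28, 0]
    - [0.08, -0.12, 0]
    - [0, 0, 0.3]
    - [0, 0, 0.5]
    - [0, 0, 0.4]
    - [0, 0, 0.25]
    - [0, 0, 0.15]
    - [0, 0, 0.1]
    - [0, 0, 0]
  claw: [30, 30, 30, 30, 30, 30, 30, 30, 30, 30, 30]

```text
time_s: 22.8
position: [0.5114, 0.3087, 0.0783]
tool_rot: [[0.923, 0.384, -0.0], [0.384, -0.923, -0.0], [-0.0, 0.0, -1.0]]
ft_force: [0.2, -0.2, -1.4]
grip_width: 0.0432
gripper_force: 30.8
```

```bash
python3 go.py .5104 .3095 .0712
```

```text
at [0.5114 0.3087 0.0783] yaw 22.61 t 22.8 shift units [-0.01 -0.02  0.14] turn z None
```

Call:
arm_command:
  turn:
    - [0, 0, 0]
    - [0, 0, 0]
    - [0, 0, 0]
    - [0, 0, 0]
    - [0, 0, 0]
    - [0, 0, 0]
    - [0, 0, 0]
    - [0, 0, 0]
    - [0, 0, 0]
    - [0, 0, 0]
    - [0, 0, 0]
    - [0, 0, 0]
  xyz:
    - [0, 0, 0.07]
    - [0, 0, 0.05]
    - [0, 0, 0.03]
    - [0, 0, 0]
    - [0, 0, 0]
    - [0, 0, 0]
    - [0, 0, 0]
    - [0, 0, -0.2]
    - [0, 0, -0.6]
    - [0, 0, -0.8]
    - [0, 0, -0.4]
    - [0, 0, 0]
  claw: [30, 30, 30, 30, 60, 60, 60, 60, 60, 60, 60, 60]

```text
time_s: 24.0
position: [0.5124, 0.3094, 0.1749]
tool_rot: [[0.923, 0.385, 0.007], [0.385, -0.923, 0.002], [0.007, 0.0, -1.0]]
ft_force: [-0.2, 0.8, -0.3]
grip_width: 0.0602
gripper_force: 0.0
```

```bash
python3 go.py .4518 -.2409 .16
python3 - <<'E'
from m import *
for n in("scene","side","wrist"):
    im,d,P,C=cloud(n)
    if n=="scene": cv2.imwrite("pics/s6.png",im); caps(n,im,P)
    q=P[(abs(P[...,2]-.102)<.004)&(im.max(-1)<70)&(np.hypot(P[...,0]-.51,P[...,1]-.31)<.05)]
    print(n,len(q),cv2.minEnclosingCircle((q[:,:2]*1000).astype(np.float32)),np.median(q,0))
E
```

```text
at [0.5124 0.3094 0.1749] yaw 22.63 t 24.0 shift units [-5.36  9.69  0.26] turn z None
scene red 201 [197. 159.] med [ 0.4587 -0.3092  0.1244] top [ 0.4504 -0.314   0.1289] [ 0.467 -0.298  0.131]
scene yel 183 [167. 154.] med [ 0.4583 -0.3838  0.1245] top [ 0.4484 -0.389   0.1289] [ 0.465 -0.373  0.131]
scene blue 146 [228. 165.] med [ 0.4616 -0.2331  0.1204] top [ 0.4515 -0.2405  0.1286] [ 0.466 -0.225  0.131]
scene pur 163 [387. 167.] med [0.3568 0.0816 0.1194] top [0.3497 0.0805 0.1251] [0.362 0.094 0.127]
scene pur 319 [322. 243.] med [0.6747 0.0398 0.1231] top [0.6664 0.0382 0.124 ] [0.681 0.053 0.126]
scene grn 2627 [204. 213.] med [ 0.4883 -0.2938  0.0029] top [ 0.4526 -0.3151  0.0046] [ 0.536 -0.19   0.007]
((446.535400390625, -318.19403076171875), (257.9441833496094, 176.69418334960938), 89.23667907714844)
scene 289 ((511.9301452636719, 310.40679931640625), 23.16783905029297) [0.51415504 0.30912728 0.10088988]
side 360 ((508.53167724609375, 312.1136779785156), 22.487274169921875) [0.5091112  0.31315157 0.10122326]
wrist 3931 ((510.6448059082031, 308.29205322265625), 22.079994201660156) [0.51190959 0.30859336 0.10117912]
```

View pics/s6.png

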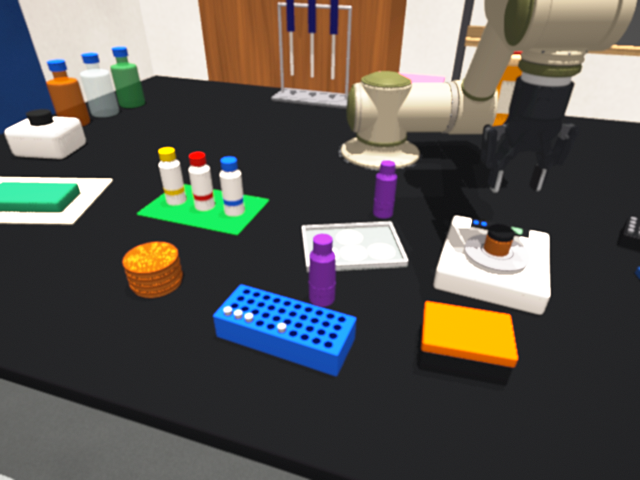

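The jar stands upright in the middle of the pan at (499,240), and the bottles wait on the mat. Now I go back for blue.

Call:
arm_command:
  turn:
    - [0, 0, 0]
    - [0, 0, 0]
    - [0, 0, 0]
    - [0, 0, 0]
    - [0, 0, 0]
    - [0, 0, 0]
    - [0, 0, 0]
    - [0, 0, 0]
    - [0, 0, 0]
    - [0, 0, 0]
    - [0, 0, 0]
    - [0, 0, 0]
  xyz:
    - [-0.21, 0.39, 0]
    - [-0.38, 0.68, 0]
    - [-0.46, 0.84, 0]
    - [-0.46, 0.84, 0]
    - [-0.46, 0.84, 0]
    - [-0.47, 0.84, 0]
    - [-0.47, 0.84, 0]
    - [-0.47, 0.85, 0]
    - [-0.47, 0.85, 0]
    - [-0.47, 0.85, 0]
    - [-0.47, 0.85, 0]
    - [-0.32, 0.58, 0]
  claw: [58, 58, 58, 58, 58, 58, 58, 58, 58, 58, 58, 58]
  squeeze: 40

```text
time_s: 25.35
position: [0.4522, -0.2189, 0.1696]
tool_rot: [[0.924, 0.383, -0.002], [0.383, -0.924, 0.001], [-0.001, -0.002, -1.0]]
ft_force: [0.6, -0.3, 0.3]
grip_width: 0.0579
gripper_force: 0.0
```

Call:
arm_command:
  turn:
    - [0, 0, 0]
    - [0, 0, 0]
    - [0, 0, 0]
  xyz:
    - [-0.22, 0.44, 0]
    - [0, 0, 0]
    - [0, 0, 0]
  claw: [58, 58, 58]

```text
time_s: 25.65
position: [0.4511, -0.2405, 0.1698]
tool_rot: [[0.923, 0.384, -0.002], [0.384, -0.923, 0.002], [-0.001, -0.002, -1.0]]
ft_force: [0.4, -0.2, 0.1]
grip_width: 0.0579
gripper_force: 0.0
```

```bash
python3 go.py .4518 -.2409 .071 22.63
python3 - <<'E'
from m import *
im,d,P,C=cloud("wrist"); caps("wrist",im,P)
E
```

```text
at [ 0.4511 -0.2405  0.1698] yaw 22.57 t 25.65 shift units [0.01 0.02 1.98] turn z -0.01
wrist red 2593 [444. 311.] med [ 0.4565 -0.3134  0.1277] top [ 0.4521 -0.3157  0.1282] [ 0.467 -0.3    0.13 ]
wrist blue 3126 [319. 269.] med [ 0.454  -0.2397  0.128 ] top [ 0.4508 -0.2405  0.1281] [ 0.467 -0.225  0.13 ]
```

Call:
arm_command:
  turn:
    - [0, 0, 0]
    - [0, 0, 0]
    - [0, 0, 0]
    - [0, 0, 0]
    - [0, 0, 0]
    - [0, 0, 0]
    - [0, 0, 0]
    - [0, 0, 0]
    - [0, 0, 0]
    - [0, 0, 0]
  xyz:
    - [0.01, 0.01, 0.3]
    - [0, 0, 0.6]
    - [0, 0, 0.6]
    - [0, 0, 0.3]
    - [0, 0, 0.17]
    - [0, 0, 0]
    - [0, 0, 0]
    - [0, 0, 0]
    - [0, 0, 0]
    - [0, 0, 0]
  claw: [58, 58, 58, 58, 58, 58, 30, 30, 30, 30]

```text
time_s: 26.7
position: [0.4525, -0.2411, 0.0732]
tool_rot: [[0.923, 0.385, 0.001], [0.385, -0.923, -0.0], [0.001, 0.001, -1.0]]
ft_force: [-0.9, 2.8, 6.8]
grip_width: 0.0431
gripper_force: 41.0
```

```bash
python3 go.py .5004 .1074 .0708
```

```text
at [ 0.4525 -0.2411  0.0732] yaw 22.61 t 26.7 shift units [ 3.56 -6.07  0.05] turn z None
```

Call:
arm_command:
  turn:
    - [0, 0, 0]
    - [0, 0, 0]
    - [0, 0, 0]
    - [0, 0, 0]
    - [0, 0, 0]
    - [0, 0, 0]
    - [0, 0, 0]
    - [0, 0, 0]
    - [0, 0, 0]
    - [0, 0, 0]
    - [0, 0, 0]
    - [0, 0, 0]
  xyz:
    - [0, 0, -0.3]
    - [0, 0, -0.6]
    - [0, 0, -0.7]
    - [0.15, -0.25, -0.6]
    - [0.35, -0.6, -0.4]
    - [0.49, -0.83, -0.2]
    - [0.49, -0.83, 0]
    - [0.49, -0.83, 0]
    - [0.49, -0.83, 0]
    - [0.49, -0.83, 0]
    - [0.4, -0.67, 0]
    - [0.21, -0.4, 0]
  claw: [30, 30, 30, 30, 30, 30, 30, 30, 30, 30, 30, 30]

```text
time_s: 27.9
position: [0.4998, 0.1101, 0.2125]
tool_rot: [[0.922, 0.387, 0.001], [0.387, -0.922, 0.0], [0.001, 0.0, -1.0]]
ft_force: [-0.3, -1.1, -1.5]
grip_width: 0.0427
gripper_force: 41.0
```

Call:
arm_command:
  turn:
    - [0, 0, 0]
    - [0, 0, 0]
    - [0, 0, 0]
    - [0, 0, 0]
    - [0, 0, 0]
    - [0, 0, 0]
    - [0, 0, 0]
    - [0, 0, 0]
  xyz:
    - [0, 0, 0.1]
    - [0, 0, 0.4]
    - [0, 0, 0.6]
    - [0, 0, 0.6]
    - [0, 0, 0.5]
    - [0, 0, 0.3]
    - [0, 0, 0.1]
    - [0, 0, 0]
  claw: [30, 30, 30, 30, 30, 30, 30, 30]

```text
time_s: 28.7
position: [0.4998, 0.1068, 0.0821]
tool_rot: [[0.923, 0.384, -0.001], [0.384, -0.923, -0.0], [-0.001, -0.0, -1.0]]
ft_force: [-0.9, 0.2, -1.7]
grip_width: 0.0425
gripper_force: 41.1
```

```bash
python3 go.py .5004 .1074 .0735
```

```text
at [0.4998 0.1068 0.0821] yaw 22.58 t 28.7 shift units [ 0.02 -0.01  0.17] turn z None
```

Call:
arm_command:
  turn:
    - [0, 0, 0]
    - [0, 0, 0]
    - [0, 0, 0]
    - [0, 0, 0]
    - [0, 0, 0]
    - [0, 0, 0]
    - [0, 0, 0]
    - [0, 0, 0]
    - [0, 0, 0]
    - [0, 0, 0]
    - [0, 0, 0]
    - [0, 0, 0]
  xyz:
    - [0.01, -0.01, 0.08]
    - [0.01, 0, 0.05]
    - [0, 0, 0.04]
    - [0, 0, 0]
    - [0, 0, 0]
    - [0, 0, 0]
    - [0, 0, -0.3]
    - [0, 0, -0.7]
    - [0, 0, -0.8]
    - [-0.21, 0.37, -0.2]
    - [-0.41, 0.74, 0]
    - [-0.47, 0.85, 0]
  claw: [30, 30, 30, 30, 58, 58, 58, 58, 58, 58, 58, 58]

```text
time_s: 29.9
position: [0.4879, -0.0036, 0.1746]
tool_rot: [[0.922, 0.387, 0.002], [0.387, -0.922, -0.0], [0.002, 0.001, -1.0]]
ft_force: [1.0, 0.2, 0.1]
grip_width: 0.0583
gripper_force: 0.0
```

Call:
arm_command:
  turn:
    - [0, 0, 0]
    - [0, 0, 0]
    - [0, 0, 0]
    - [0, 0, 0]
    - [0, 0, 0]
    - [0, 0, 0]
    - [0, 0, 0]
    - [0, 0, 0]
    - [0, 0, 0]
  xyz:
    - [-0.47, 0.85, 0]
    - [-0.47, 0.85, 0]
    - [-0.47, 0.85, 0]
    - [-0.47, 0.85, 0]
    - [-0.47, 0.85, 0]
    - [-0.41, 0.74, 0]
    - [-0.3, 0.49, 0]
    - [0, 0, 0]
    - [0, 0, 0]
  claw: [58, 58, 58, 58, 58, 58, 58, 58, 58]

```text
time_s: 30.8
position: [0.4519, -0.3148, 0.1737]
tool_rot: [[0.923, 0.384, -0.0], [0.384, -0.923, 0.001], [0.0, -0.001, -1.0]]
ft_force: [-0.5, 0.4, 0.3]
grip_width: 0.0581
gripper_force: 0.0
```

```bash
python3 go.py .4515 -.3158 .0715 22.63
python3 - <<'E'
from m import *
im,d,P,C=cloud("wrist"); caps("wrist",im,P)
im,d,P,C=cloud("scene"); caps("scene",im,P)
E
```

```text
at [ 0.4519 -0.3148  0.1737] yaw 22.57 t 30.8 shift units [-0.02  0.02  2.04] turn z -0.01
wrist red 3038 [320. 268.] med [ 0.4542 -0.3147  0.128 ] top [ 0.4512 -0.3157  0.1282] [ 0.467 -0.3    0.13 ]
scene red 203 [197. 159.] med [ 0.4597 -0.3091  0.1239] top [ 0.4513 -0.3144  0.1289] [ 0.467 -0.3    0.131]
scene yel 180 [167. 154.] med [ 0.4584 -0.384   0.1245] top [ 0.4505 -0.3898  0.1287] [ 0.466 -0.374  0.131]
scene blue 156 [388. 202.] med [0.5114 0.1134 0.1208] top [0.5014 0.1112 0.1268] [0.516 0.126 0.129]
scene pur 192 [388. 166.] med [0.3549 0.081  0.1212] top [0.347  0.08   0.1248] [0.363 0.095 0.127]
scene pur 326 [322. 243.] med [0.6749 0.0398 0.123 ] top [0.6663 0.0377 0.1238] [0.681 0.053 0.126]
scene grn 3103 [209. 212.] med [ 0.4796 -0.2807  0.0029] top [ 0.4534 -0.3154  0.0045] [ 0.536 -0.189  0.007]
((444.89361572265625, -318.2119140625), (257.5455017089844, 176.6643524169922), 88.96953582763672)
```

Call:
arm_command:
  turn:
    - [0, 0, 0]
    - [0, 0, 0]
    - [0, 0, 0]
    - [0, 0, 0]
    - [0, 0, 0]
    - [0, 0, 0]
    - [0, 0, 0]
    - [0, 0, 0]
    - [0, 0, 0]
    - [0, 0, 0]
  xyz:
    - [-0.01, 0.01, 0.3]
    - [0, 0, 0.6]
    - [0, 0, 0.6]
    - [0, 0, 0.37]
    - [0, 0, 0.17]
    - [0, 0, 0]
    - [0, 0, 0]
    - [0, 0, 0]
    - [0, 0, 0]
    - [0, 0, 0]
  claw: [58, 58, 58, 58, 58, 58, 30, 30, 30, 30]

```text
time_s: 31.9
position: [0.4523, -0.3157, 0.0731]
tool_rot: [[0.923, 0.385, 0.002], [0.385, -0.923, -0.001], [0.001, 0.002, -1.0]]
ft_force: [-0.7, 3.2, 6.5]
grip_width: 0.0431
gripper_force: 41.1
```

```bash
python3 go.py .4730 .0315 .0702
```

```text
at [ 0.4523 -0.3157  0.0731] yaw 22.62 t 31.9 shift units [ 3.05 -6.25  0.05] turn z None
```

Call:
arm_command:
  turn:
    - [0, 0, 0]
    - [0, 0, 0]
    - [0, 0, 0]
    - [0, 0, 0]
    - [0, 0, 0]
    - [0, 0, 0]
    - [0, 0, 0]
    - [0, 0, 0]
    - [0, 0, 0]
    - [0, 0, 0]
    - [0, 0, 0]
    - [0, 0, 0]
  xyz:
    - [0, 0, -0.3]
    - [0, 0, -0.6]
    - [0, 0, -0.7]
    - [0.12, -0.25, -0.6]
    - [0.3, -0.6, -0.4]
    - [0.42, -0.85, -0.2]
    - [0.42, -0.87, 0]
    - [0.42, -0.87, 0]
    - [0.42, -0.87, 0]
    - [0.42, -0.87, 0]
    - [0.34, -0.67, 0]
    - [0.19, -0.4, 0]
  claw: [30, 30, 30, 30, 30, 30, 30, 30, 30, 30, 30, 30]

```text
time_s: 33.1
position: [0.4721, 0.0342, 0.2122]
tool_rot: [[0.922, 0.387, 0.001], [0.387, -0.922, 0.0], [0.001, 0.0, -1.0]]
ft_force: [-0.1, -0.7, -1.0]
grip_width: 0.0431
gripper_force: 41.1
```

Call:
arm_command:
  turn:
    - [0, 0, 0]
    - [0, 0, 0]
    - [0, 0, 0]
    - [0, 0, 0]
    - [0, 0, 0]
    - [0, 0, 0]
    - [0, 0, 0]
    - [0, 0, 0]
  xyz:
    - [0, 0, 0.1]
    - [0, 0, 0.4]
    - [0, 0, 0.6]
    - [0, 0, 0.6]
    - [0, 0, 0.5]
    - [0, 0, 0.3]
    - [0, 0, 0.1]
    - [0, 0, 0]
  claw: [30, 30, 30, 30, 30, 30, 30, 30]

```text
time_s: 33.9
position: [0.4724, 0.031, 0.0816]
tool_rot: [[0.923, 0.384, -0.001], [0.384, -0.923, -0.0], [-0.001, -0.0, -1.0]]
ft_force: [0.2, -0.0, -1.3]
grip_width: 0.043
gripper_force: 41.1
```

```bash
python3 go.py .4730 .0315 .0735
```

```text
at [0.4724 0.031  0.0816] yaw 22.58 t 33.9 shift units [ 0.02 -0.    0.16] turn z None
```

Call:
arm_command:
  turn:
    - [0, 0, 0]
    - [0, 0, 0]
    - [0, 0, 0]
    - [0, 0, 0]
    - [0, 0, 0]
    - [0, 0, 0]
    - [0, 0, 0]
    - [0, 0, 0]
    - [0, 0, 0]
    - [0, 0, 0]
    - [0, 0, 0]
    - [0, 0, 0]
  xyz:
    - [0.01, 0, 0.07]
    - [0.01, 0, 0.05]
    - [0, 0, 0.04]
    - [0, 0, 0]
    - [0, 0, 0]
    - [0, 0, 0]
    - [0, 0, -0.3]
    - [0, 0, -0.7]
    - [0, 0, -0.8]
    - [-0.2, 0.4, -0.2]
    - [-0.36, 0.76, 0]
    - [-0.42, 0.88, 0]
  claw: [30, 30, 30, 30, 58, 58, 58, 58, 58, 58, 58, 58]

```text
time_s: 35.1
position: [0.4674, -0.0816, 0.1747]
tool_rot: [[0.922, 0.387, 0.002], [0.387, -0.922, -0.001], [0.001, 0.001, -1.0]]
ft_force: [1.3, 0.1, -0.8]
grip_width: 0.0582
gripper_force: 0.0
```

Call:
arm_command:
  turn:
    - [0, 0, 0]
    - [0, 0, 0]
    - [0, 0, 0]
    - [0, 0, 0]
    - [0, 0, 0]
    - [0, 0, 0]
    - [0, 0, 0]
    - [0, 0, 0]
    - [0, 0, 0]
  xyz:
    - [-0.42, 0.88, 0]
    - [-0.42, 0.88, 0]
    - [-0.42, 0.88, 0]
    - [-0.42, 0.88, 0]
    - [-0.42, 0.88, 0]
    - [-0.36, 0.76, 0]
    - [-0.2, 0.44, 0]
    - [0, 0, 0]
    - [0, 0, 0]
  claw: [58, 58, 58, 58, 58, 58, 58, 58, 58]

```text
time_s: 36.0
position: [0.4521, -0.3904, 0.1736]
tool_rot: [[0.923, 0.384, -0.0], [0.384, -0.923, 0.001], [0.0, -0.001, -1.0]]
ft_force: [0.3, 1.1, 0.3]
grip_width: 0.0578
gripper_force: 0.0
```

```bash
python3 go.py .4519 -.3909 .0715 22.63
python3 - <<'E'
from m import *
im,d,P,C=cloud("wrist"); caps("wrist",im,P)
im,d,P,C=cloud("scene"); caps("scene",im,P)
E
```

```text
at [ 0.4521 -0.3904  0.1736] yaw 22.59 t 36.0 shift units [-0.01  0.01  2.04] turn z -0.01
wrist yel 29 [312. 300.] med [ 0.435  -0.3931  0.1278] top [ 0.4349 -0.393   0.1279] [ 0.436 -0.386  0.129]
scene red 233 [352. 187.] med [0.482  0.0365 0.1253] top [0.473  0.0348 0.1278] [0.489 0.05  0.13 ]
scene yel 168 [167. 154.] med [ 0.4588 -0.3828  0.1241] top [ 0.451  -0.3876  0.1287] [ 0.466 -0.373  0.131]
scene blue 154 [388. 202.] med [0.5118 0.113  0.1202] top [0.5022 0.1109 0.1267] [0.516 0.126 0.129]
scene pur 193 [387. 166.] med [0.3555 0.0809 0.1217] top [0.3457 0.0804 0.125 ] [0.363 0.095 0.127]
scene pur 326 [322. 243.] med [0.6744 0.0398 0.1229] top [0.6664 0.0378 0.1237] [0.682 0.053 0.125]
scene grn 3600 [208. 210.] med [ 0.4685 -0.295   0.0029] top [ 0.4526 -0.3153  0.0049] [ 0.536 -0.189  0.007]
((446.3277282714844, -318.4299621582031), (258.5586242675781, 177.11268615722656), 89.2666244506836)
```

Call:
arm_command:
  turn:
    - [0, 0, 0]
    - [0, 0, 0]
    - [0, 0, 0]
    - [0, 0, 0]
    - [0, 0, 0]
    - [0, 0, 0]
    - [0, 0, 0]
    - [0, 0, 0]
    - [0, 0, 0]
    - [0, 0, 0]
  xyz:
    - [0, 0.01, 0.3]
    - [0, 0, 0.6]
    - [0, 0, 0.6]
    - [0, 0, 0.37]
    - [0, 0, 0.17]
    - [0, 0, 0]
    - [0, 0, 0]
    - [0, 0, 0]
    - [0, 0, 0]
    - [0, 0, 0]
  claw: [58, 58, 58, 58, 58, 58, 30, 30, 30, 30]

```text
time_s: 37.1
position: [0.4529, -0.3913, 0.0732]
tool_rot: [[0.923, 0.385, 0.002], [0.385, -0.923, -0.001], [0.001, 0.002, -1.0]]
ft_force: [-0.7, 1.4, 6.6]
grip_width: 0.0429
gripper_force: 41.0
```

```bash
python3 go.py .5465 .0068 .0731
```

```text
at [ 0.4529 -0.3913  0.0732] yaw 22.62 t 37.1 shift units [ 4.79 -6.63 -0.01] turn z None
```

Call:
arm_command:
  turn:
    - [0, 0, 0]
    - [0, 0, 0]
    - [0, 0, 0]
    - [0, 0, 0]
    - [0, 0, 0]
    - [0, 0, 0]
    - [0, 0, 0]
    - [0, 0, 0]
    - [0, 0, 0]
    - [0, 0, 0]
    - [0, 0, 0]
    - [0, 0, 0]
  xyz:
    - [0, 0, -0.3]
    - [0, 0, -0.6]
    - [0, 0, -0.7]
    - [0.24, -0.33, -0.7]
    - [0.43, -0.6, -0.6]
    - [0.53, -0.73, -0.3]
    - [0.57, -0.79, 0]
    - [0.57, -0.79, 0]
    - [0.57, -0.79, 0]
    - [0.57, -0.79, 0]
    - [0.53, -0.73, 0]
    - [0.4, -0.55, 0]
  claw: [30, 30, 30, 30, 30, 30, 30, 30, 30, 30, 30, 30]

```text
time_s: 38.3
position: [0.5388, -0.0222, 0.2323]
tool_rot: [[0.923, 0.386, 0.001], [0.386, -0.923, 0.0], [0.001, 0.0, -1.0]]
ft_force: [0.4, -0.1, -0.9]
grip_width: 0.0428
gripper_force: 40.9
```

Call:
arm_command:
  turn:
    - [0, 0, 0]
    - [0, 0, 0]
    - [0, 0, 0]
    - [0, 0, 0]
    - [0, 0, 0]
    - [0, 0, 0]
    - [0, 0, 0]
    - [0, 0, 0]
    - [0, 0, 0]
    - [0, 0, 0]
  xyz:
    - [0.25, -0.35, 0]
    - [0.13, -0.18, 0]
    - [0, 0, 0.3]
    - [0, 0, 0.6]
    - [0, 0, 0.7]
    - [0, 0, 0.6]
    - [0, 0, 0.5]
    - [0, 0, 0.2]
    - [0, 0, 0.1]
    - [0, 0, 0]
  claw: [30, 30, 30, 30, 30, 30, 30, 30, 30, 30]

```text
time_s: 39.3
position: [0.5464, 0.0067, 0.0822]
tool_rot: [[0.923, 0.384, 0.001], [0.384, -0.923, -0.0], [0.001, 0.0, -1.0]]
ft_force: [-0.2, -0.1, 0.4]
grip_width: 0.0429
gripper_force: 40.9
```

```bash
python3 go.py .5465 .0068 .0735
```

```text
at [0.5464 0.0067 0.0822] yaw 22.6 t 39.3 shift units [ 0.   -0.    0.17] turn z None
```

Call:
arm_command:
  turn:
    - [0, 0, 0]
    - [0, 0, 0]
    - [0, 0, 0]
    - [0, 0, 0]
    - [0, 0, 0]
    - [0, 0, 0]
    - [0, 0, 0]
    - [0, 0, 0]
    - [0, 0, 0]
    - [0, 0, 0]
    - [0, 0, 0]
    - [0, 0, 0]
  xyz:
    - [0, 0, 0.08]
    - [0, 0, 0.05]
    - [0, 0, 0.04]
    - [0, 0, 0]
    - [0, 0, 0]
    - [0, 0, 0]
    - [0, 0, -0.3]
    - [0, 0, -0.7]
    - [0, 0, -0.8]
    - [0, 0, -0.8]
    - [-0.3, 0.4, -0.8]
    - [-0.4, 0.5, -0.2]
  claw: [30, 30, 30, 30, 58, 58, 58, 58, 58, 58, 58, 58]

```text
time_s: 40.5
position: [0.5321, -0.0481, 0.258]
tool_rot: [[0.922, 0.387, 0.008], [0.387, -0.922, -0.002], [0.006, 0.005, -1.0]]
ft_force: [0.7, -1.2, -0.6]
grip_width: 0.058
gripper_force: 0.0
```

Call:
arm_command:
  turn:
    - [0, 0, 0]
    - [0, 0, 0]
    - [0, 0, 0]
    - [0, 0, 0]
    - [0, 0, 0]
    - [0, 0, 0]
  xyz:
    - [-0.5, 0.7, 0]
    - [-0.5, 0.7, 0]
    - [-0.4, 0.5, 0]
    - [-0.2, 0.2, 0]
    - [0, 0, 0]
    - [0, 0, 0]
  claw: [58, 58, 58, 58, 58, 58]

```text
time_s: 41.1
position: [0.4977, -0.1748, 0.2534]
tool_rot: [[0.923, 0.385, 0.0], [0.385, -0.923, 0.0], [0.0, -0.0, -1.0]]
ft_force: [0.3, 0.4, -0.0]
grip_width: 0.0578
gripper_force: 0.0
```

Run:
```python
from m import *
for n in("scene","side"):
    f=np.load(n+"0.npz"); print("start"); caps(n,f["im"],f["P"])
    im,d,P,C=cloud(n); cv2.imwrite(f"pics/{n}9.png",im); print("now"); caps(n,im,P)
    q=P[(abs(P[...,2]-.102)<.004)&(im.max(-1)<70)&(np.hypot(P[...,0]-.51,P[...,1]-.31)<.05)]
    print("jar",len(q),cv2.minEnclosingCircle((q[:,:2]*1000).astype(np.float32)))
```

```text
start
scene red 240 [351. 187.] med [0.482  0.0353 0.1245] top [0.4715 0.0334 0.1276] [0.488 0.049 0.129]
scene yel 249 [327. 202.] med [0.5546 0.0101 0.1265] top [0.5451 0.0086 0.1275] [0.561 0.024 0.129]
scene blue 164 [388. 202.] med [0.5116 0.1123 0.1205] top [0.5023 0.1099 0.1268] [0.515 0.126 0.129]
scene pur 196 [387. 166.] med [0.3558 0.0804 0.1211] top [0.3452 0.0805 0.1251] [0.362 0.096 0.127]
scene pur 331 [323. 243.] med [0.6741 0.0398 0.1233] top [0.6663 0.0383 0.1241] [0.682 0.053 0.126]
scene grn 4079 [205. 208.] med [ 0.4603 -0.3095  0.0031] top [ 0.4526 -0.3145  0.005 ] [ 0.536 -0.188  0.008]
((445.6468505859375, -318.3382568359375), (259.1665344238281, 177.2119598388672), 89.33087158203125)
now
scene red 235 [352. 187.] med [0.4815 0.0363 0.1258] top [0.4728 0.0345 0.1277] [0.49 0.05 0.13]
scene yel 250 [328. 202.] med [0.5527 0.0112 0.1264] top [0.5433 0.0093 0.128 ] [0.56  0.024 0.13 ]
scene blue 155 [389. 202.] med [0.5113 0.1133 0.1205] top [0.5004 0.112  0.1271] [0.514 0.126 0.129]
scene pur 188 [387. 166.] med [0.3554 0.081  0.121 ] top [0.3452 0.0801 0.125 ] 
[... 571 characters left out ...]
.1128 0.1295] [0.512 0.126 0.132]
side pur 195 [264. 217.] med [0.6625 0.0467 0.1227] top [0.6634 0.04   0.1249] [0.679 0.056 0.127]
side pur 209 [416. 227.] med [0.3463 0.089  0.1233] top [0.3452 0.0815 0.1252] [0.361 0.097 0.127]
now
side red 212 [354. 214.] med [0.4704 0.0436 0.1263] top [0.4692 0.0359 0.1296] [0.484 0.053 0.132]
side blue 28 [340. 239.] med [0.5042 0.1249 0.1225] top [0.5044 0.1234 0.1254] [0.51  0.129 0.127]
side pur 197 [264. 217.] med [0.6625 0.0465 0.1229] top [0.6634 0.0409 0.1249] [0.679 0.058 0.127]
side pur 218 [415. 227.] med [0.3462 0.0892 0.1231] top [0.3457 0.0829 0.1255] [0.362 0.099 0.128]
jar 348 ((508.7095947265625, 312.1260986328125), 22.045507431030273)
```

View pics/scene9.png

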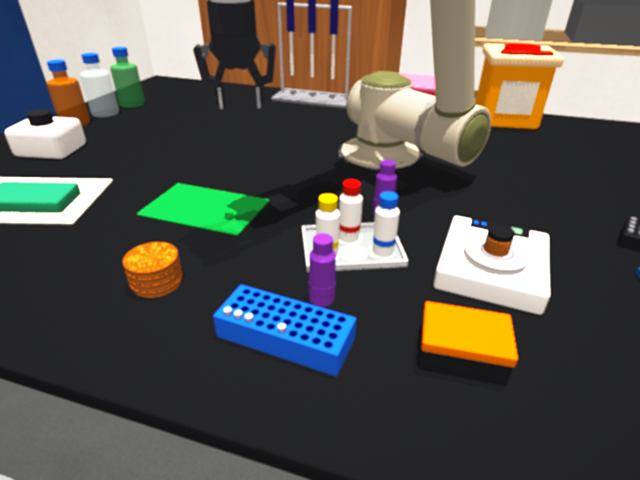

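All three bottles stand back in their own places: yellow (328,202), red (352,187) and blue (389,202), each within about 2 mm of the start. The jar is on the pan at (499,240) and the arm is clear.

```bash
python3 -c "
from rig import env
print(env.close_job())"
```

```text
the job is handed in; nothing more can be done
None
```

The job is handed in at about 41 s of the 134 s: each bottle stands back in its own place to within about 2 mm by camera, the jar is centred on the balance pan to about 1 mm, and the bystanders look undisturbed; the hand-in returned no verdict.

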